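# Shift the hangers on the curing rail

### The arm

A 6-joint arm with a two-finger parallel gripper is mounted at the origin on the work surface. World frame = base frame: x ahead of the robot, y to its left, z up, the work surface at z = 0. Lengths are in m, angles in rad, forces in N, time in s.
With the tool pointing down it reaches from about 0.225 to 0.875 m from the base axis. Payload 3.4 kg.
Tool frame: the origin (TCP) lies midway between the tips of the shut fingers; the grasp point (between the pads) lies 19 mm behind it; z points along the fingers, y is the line along which they close (so a half turn about z gives the same grasp; the last joint's range is limited). The gripper opens to 85 mm and grips with 20 to 120 N. Pads are 22 mm wide; open, the fingers measure 114 mm over their backs; the gripper's body (76 mm by 85 mm) begins 54 mm behind the grasp point. The pads swing forward as they close: fully open they stand 13 mm farther back than shut.
Start: joints at [-1.25, 0.276, 1.505, -0, 1.361, -0.121], TCP at [0.246, -0.52, 0.231] pointing down, gripper open.
Joint ranges: [-2.89, 2.89], [-0.75, 2.08], [0.22, 2.7], [-1.18, 4.32], [0.11, 2.71], [-2.7, 2.7]. Speed limits (rad/s): [2.57, 2.57, 3.14, 3.14, 3.14, 3.14].

### API

Orientations are given as a unit quaternion [x, y, z, w].
In Python, from station import robot, eyes, job gives the robot as it stands.
- The arm moves only by the tool jog_arm, never from a script. Its argument "series" is a list that holds one entry, the list of rows, each a list of 7 numbers: the shift along the tool's x, y, z scaled (see below), then the turn, a rotation vector about the tool's x, y, z scaled (see below), then the opening, from 0 (shut) to 1 (fully open). A call has 1 to 12 rows; each row shifts and turns the commanded pose from where the row before left it, along the tool's axes as they then stand; what a row does not reach is not made up. The controller multiplies each number of a shift by 0.04 m and each number of a turn by 0.12 rad. A row lasts 1/12 s, in which the tool goes at most 41.7 mm and 7.16 degrees, less where a joint would pass 70% of its speed; a pose out of reach is approached as far as the arm can. A call with a number of a shift or a turn outside -1 to 1 is refused whole. A call with a gripper value outside its range is refused whole. The fingers move at their own pace and stop on an object; "force" is the grip in N (left out, the last holds). Time passes only in rows, so rows that do not move let the fingers close. It gives the time, the measured TCP pose, the force, the opening and the grip force at its end, in the units of the state.
- robot.get_obs(): the state, without advancing time (a new reading comes with each control period).
- eyes.snapshot(name): name is "scene" or "top" or "wrist"; returns a dict with "image" (420x560x3 uint8, red, green, blue), "fx", "fy", "cx", "cy" (pixels), "world_to_cam" (4x4, takes a point from world to camera coordinates). Camera axes: x right, y down, z forward; pixel columns grow to the right and rows downward; lengths in m; the calibration is good to about 2 mm. A picture is of the moment at which its call begins. There is no depth.
- job.hand_in(): hands the job in; it is judged then, once.
The state is a dict: "time": time; "joint_positions": joint angles; "qd": joint speeds; "joint_torque": joint torques, N m; "tcp_pos": TCP position; "ee_rot": TCP orientation; "contact_force": force on the tool from outside, world axes, zero at the start; "wrist_torque": the same for the moment, N m; "opening": opening from 0.0 (shut) to 1.0 (fully open); "grip_force": force on a finger pad.
Only numpy, scipy, OpenCV 4.12 (cv2) and the standard library are available. Lean on these libraries where they do the work, as an engineer would, in place of code of your own. Each camera call takes 0.05 s, during which the arm holds its last target. There are 200 camera calls.

### The job

On the hanging rail, slide the hanger that carries the two black finger joints away from the tray, right up to the post at its own end of the bar, and slide the hanger that carries the tan ankle plate over the tray, leaving its black sleeve parked between the two tape rings on the bar and covering neither of them. The hung parts are freshly sealed: move the hangers by their sleeves, and let nothing touch or knock the parts, not even one another. Leave the things that lie and stand round the rail where they are.

Things in the scene. Friction and masses are not known exactly. Their poses are not given: they have to be found in the camera images.
- rail: hanging rail: a level 20 x 20 mm slotted aluminium bar, 500 mm long, its axis 205 mm above the bench, between two upright 20 mm posts whose tops stand 220 mm above the bench, on 150 x 60 mm feet. Origin on the bench below the middle of the bar; its y axis runs along the bar, x across it, z up; the posts' inner faces are at y = -250 mm and y = +250 mm. Fixed to the bench; its place and heading differ from start to start
- bay_mid (a point): the point on the bar's axis half-way between the two rings of yellowish masking tape wrapped round the bar; axes as the rail's. Each ring is 15 mm wide and flat on the bar, and their facing edges are 74 mm apart. A flat steel tray (160 mm along the bar, 125 mm across, 18 mm high) stands on the bench below
- plate_hanger_mid (a point): centre of the sleeve of the hanger that carries the ankle plate. The sleeve is a dark grey-black plastic block with a square bore that rides loosely (1.5 mm play a side) on the bar: 60 mm long along the bar (its y), 40 mm across (x), 40 mm high (z). It slides under 1 to 3 N and stays where it is left. Free space on both sides and above. A steel spring clip 44 mm wide hangs under it, from 20 to 68 mm below its centre and within 16 mm of the bar's middle plane
- joint_hanger_mid (a point): centre of the sleeve of the hanger that carries the two finger joints; sleeve and clip just like the other hanger's. Against a post its centre is 30 mm from the post's inner face
- ankle_plate: tan resin plate, 70 mm wide along the bar, 95 mm high and 7 mm thick, with five dark holes, held by the clip and hanging from it as one piece with the hanger. Origin at the middle of its upper edge, 58 mm below the sleeve's centre; it ends 153 mm below the sleeve's centre
- finger_joints: two matte black nylon finger joints side by side, each 78 mm long and 16 mm wide, together 38 mm wide along the bar, held by the clip and hanging from it as one piece with the hanger. Origin between their upper ends, 58 mm below the sleeve's centre; they end 136 mm below the sleeve's centre
- mandrel: bystander: knurled aluminium mandrel lying on the bench, 175 mm long; origin on the bench under its middle, x along it
- sanding_block: bystander: grey rubber sanding block, 125 x 65 x 32 mm, lying on the bench; origin at the centre of its underside, y along it
- vial_rack: bystander: clear plastic rack with vials, 190 x 64 mm, 74 mm high; origin at the centre of its underside, y along it
- sealer_jar: bystander: amber jar, 72 mm wide, 85 mm high; origin at the centre of its underside

How it is judged:
By the outcome, as a careful person would: the job done as asked, in the order asked, and still so for the second after the job is handed in, with the robot touching nothing.
It also fails if it takes over 48 s, if anything falls off the work surface, if the arm or the gripper's body presses on something with over 40 N, if the wrist force passes 120 N, or if a joint passes its speed limit or range.

## Working session

There is one attempt and no reset: what is moved stays moved. The work goes in short steps, Python scripts to look and compute and a tool call to move; the robot and the scene stay as the last step left them, time stands still between calls to the robot, and variables do not carry over. Pictures are saved under pics/ and viewed, at most 10 in all, crops included, and the job is handed in when it is done.

Besides the shell and the picture viewer there is one more tool, called after "Call:" as name([rows], argument=value, ...), one row to a line, values as JSON. jog_arm: Moves the arm, as the interface text tells. Its arguments: {"type":"object","properties":{"series":{"type":"array"},"force":{"type":"number"}},"required":["series"]}

```bash
mkdir -p pics; ls; python3 - <<'E'
from station import robot, eyes, job
import cv2,pickle
d={}
for n in ["scene","top"]:
    s=eyes.snapshot(n); d[n]=s
    cv2.imwrite(f"pics/{n}0.png",s["image"][:,:,::-1])
    print(n,s["fx"],s["cx"],s["cy"],s["world_to_cam"])
pickle.dump(d,open("v0.pkl","wb"))
o=robot.get_obs();print(o)
E
```

```text
pics
scene 520.3031321050267 273.464656820884 208.89353218815566 [[ 7.90186869e-01  6.12865902e-01  3.12103159e-04 -4.48128122e-01]
 [ 4.54061972e-01 -5.85093891e-01 -6.71932187e-01 -1.87933918e-01]
 [-4.11621717e-01  5.31093705e-01 -7.40612610e-01  1.15150884e+00]
 [ 0.00000000e+00  0.00000000e+00  0.00000000e+00  1.00000000e+00]]
top 542.6769275693813 284.76706583506535 199.34728315809744 [[-0.02331005 -0.99947956 -0.02229912  0.01607858]
 [-0.98836928  0.02639231 -0.1497652   0.56380343]
 [ 0.15027578  0.01854873 -0.9884701   1.05224322]
 [ 0.          0.          0.          1.        ]]
{'time': 0.1, 'joint_positions': array([-1.25001972e+00,  2.76539185e-01,  1.50599411e+00, -4.23101109e-05,
        1.36073791e+00, -1.21015629e-01]), 'qd': array([-0.0003225 , -0.0007027 , -0.00424195, -0.00278521, -0.00141539,
        0.00038163]), 'joint_torque': array([ 1.27104053e-03, -4.17699552e+01, -2.46403795e+01, -1.77881032e-05,
        5.70668824e-03,  8.35210727e-06]), 'tcp_pos': array([ 0.24566838, -0.51934737,  0.23052695]), 'ee_rot': array([ 9.75700184e-01,  2.19108298e-01, -1.04271084e-04, -8.33029034e-04]), 'contact_force': array([ 0.0644706 , -0.2120824 , -0.61775389]), 'wrist_torque': array([ 0.04176735, -0.03639057,  0.02836618]), 'grip_force': 0.0, 'opening': 1.0028917643286506}
```

View pics/scene0.png

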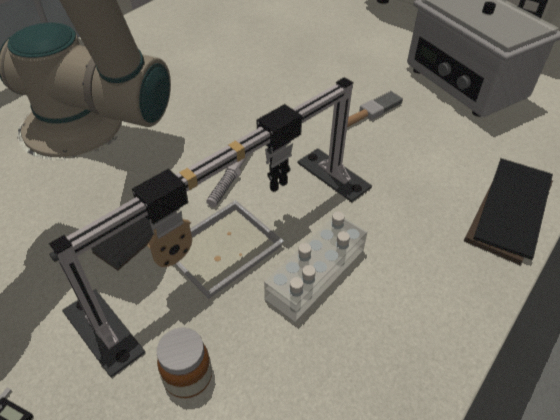

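View pics/top0.png

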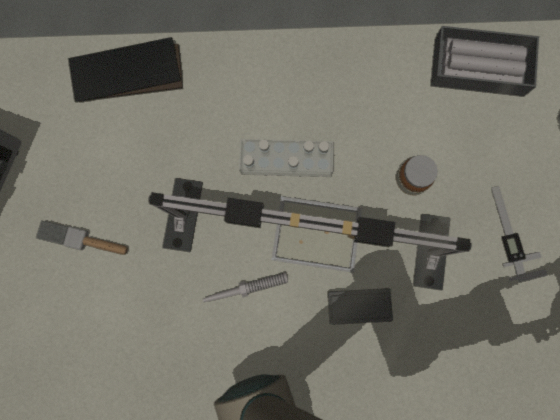

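The scene view shows the plate hanger's sleeve at about (160,195), the joint hanger's at (279,127), and the tape rings at (188,178) and (237,149). In the top view the joint sleeve is at (244,212), the rings at (295,219) and (348,227), the plate sleeve at (375,232), and the post tops at (156,199) and (463,244). The joints therefore go to the +y (left) post.

```bash
cat > h.py <<'E'
import numpy as np,cv2
def ray(s,p):
    T=s["world_to_cam"];R=T[:3,:3]
    d=R.T@np.array([(p[0]-s["cx"])/s["fx"],(p[1]-s["cy"])/s["fy"],1.]);return -R.T@T[:3,3],d/np.linalg.norm(d)
def plane(s,p,z):
    o,d=ray(s,p);return o+d*(z-o[2])/d[2]
def tri(s1,p1,s2,p2):
    A=np.zeros((3,3));b=np.zeros(3);L=[ray(s1,p1),ray(s2,p2)]
    for o,d in L:
        M=np.eye(3)-np.outer(d,d);A+=M;b+=M@o
    x=np.linalg.solve(A,b);return x,max(np.linalg.norm((np.eye(3)-np.outer(d,d))@(x-o)) for o,d in L)
def proj(s,X):
    c=s["world_to_cam"]@np.append(X,1);return np.array([s["fx"]*c[0]/c[2]+s["cx"],s["fy"]*c[1]/c[2]+s["cy"]])
def blobs(m,amin):
    n,l,st,c=cv2.connectedComponentsWithStats(m.astype(np.uint8));return [(c[i].round(1),st[i].tolist()) for i in range(1,n) if st[i][4]>=amin]
E
python3 - <<'E'
import pickle;from h import *
d=pickle.load(open("v0.pkl","rb"))
for n,(x0,y0,x1,y1) in dict(top=(140,180,480,260),scene=(50,70,360,260)).items():
    im=d[n]["image"];hsv=cv2.cvtColor(im,cv2.COLOR_RGB2HSV)
    box=np.zeros(im.shape[:2],bool);box[y0:y1,x0:x1]=1
    y=box&(hsv[...,0]>12)&(hsv[...,0]<28)&(hsv[...,1]>110)&(hsv[...,2]>120)
    k=(box&(hsv[...,2]<55)).astype(np.uint8);k=cv2.morphologyEx(k,cv2.MORPH_OPEN,np.ones((7,7)))
    print(n,"yel",blobs(y,15));print(" dark",blobs(k,60))
    cs,_=cv2.findContours(k,cv2.RETR_EXTERNAL,cv2.CHAIN_APPROX_SIMPLE)
    for c in cs: print("   ",[tuple(np.round(q,1)) for q in cv2.minAreaRect(c)[:2]])
E
```

```text
top yel []
 dark [(array([191. , 189.8]), [182, 182, 19, 16, 244]), (array([156.1, 198.9]), [150, 194, 13, 11, 134]), (array([243.1, 211.9]), [226, 199, 36, 27, 845]), (array([375.2, 231.4]), [357, 218, 37, 28, 884]), (array([176.6, 242. ]), [172, 238, 10, 9, 85]), (array([463. , 244.5]), [457, 239, 13, 12, 149])]
    [(np.float64(463.0), np.float64(244.5)), (np.float64(11.0), np.float64(12.0))]
    [(np.float64(176.5), np.float64(242.0)), (np.float64(8.0), np.float64(9.0))]
    [(np.float64(375.4), np.float64(231.4)), (np.float64(35.8), np.float64(25.3))]
    [(np.float64(242.9), np.float64(211.9)), (np.float64(34.9), np.float64(24.7))]
    [(np.float64(156.0), np.float64(199.0)), (np.float64(10.0), np.float64(12.0))]
    [(np.float64(191.0), np.float64(189.5)), (np.float64(15.0), np.float64(18.0))]
scene yel [(array([236. , 146.2]), [230, 142, 13, 10, 74]), (array([187.4, 173.9]), [181, 169, 14, 11, 87])]
 dark [(array([154. ,  95.4]), [139, 70, 31, 53, 1278]), (array([281.4, 125.8]), [259, 107, 43, 42, 1193]), (array([279.9, 172.1]), [270, 162, 18, 22, 264]), (array([145.2, 216.2]
[... 166 characters left out ...]
.0)), (np.float64(14.0), np.float64(17.0))]
    [(np.float64(348.5), np.float64(189.0)), (np.float64(10.0), np.float64(21.0))]
    [(np.float64(274.0), np.float64(185.0)), (np.float64(6.0), np.float64(6.0))]
    [(np.float64(138.8), np.float64(217.3)), (np.float64(47.3), np.float64(113.7))]
    [(np.float64(278.5), np.float64(172.5)), (np.float64(21.0), np.float64(17.0))]
    [(np.float64(313.0), np.float64(157.0)), (np.float64(6.0), np.float64(6.0))]
    [(np.float64(282.9), np.float64(125.8)), (np.float64(36.2), np.float64(42.0))]
    [(np.float64(343.5), np.float64(83.0)), (np.float64(6.0), np.float64(7.0))]
    [(np.float64(154.0), np.float64(96.0)), (np.float64(52.0), np.float64(30.0))]
```

```bash
python3 - <<'E'
import pickle;from h import *
d=pickle.load(open("v0.pkl","rb"));t=d["top"];s=d["scene"]
im=t["image"];hsv=cv2.cvtColor(im,cv2.COLOR_RGB2HSV)
m=np.zeros(im.shape[:2],bool);m[205:245,270:360]=1
y=m&(hsv[...,0]>10)&(hsv[...,0]<30)&(hsv[...,1]>70)&(hsv[...,2]>100)
bl=blobs(y,15);print(bl)
for n,a,b in [("post+",(156,199),(344.5,84)),("post-",(463,244.5),(61,245)),("ringA",bl[0][0],(236,146)),("ringB",bl[-1][0],(187.4,174))]:
    x,e=tri(t,a,s,b);print(n,x.round(4),"res",round(e,4))
P=plane(t,(156,199),.22);Q=plane(t,(463,244.5),.22);c=(P+Q)/2;v=(P-Q)[:2];L=np.linalg.norm(v);v/=L
print("L",L,"centre",c,"yaw of rail y",np.degrees(np.arctan2(v[1],v[0])),v)
for n,p,z in [("joint",(243,212),.225),("plate",(375.3,231.5),.225),("rA",bl[0][0],.213),("rB",bl[-1][0],.213)]:
    X=plane(t,p,z);r=X[:2]-c[:2];print(n,X.round(4),"along",r@v,"across",r@[v[1],-v[0]])
from scipy.spatial.transform import Rotation as R
from station import robot
print(R.from_quat(robot.get_obs()["ee_rot"]).as_matrix().round(3))
E
```

```text
[(array([294.3, 219.3]), [290, 213, 10, 14, 118]), (array([346.9, 227.2]), [342, 221, 10, 14, 114])]
post+ [0.5463 0.2204 0.2132] res 0.0023
post- [ 0.4554 -0.2931  0.2158] res 0.0028
ringA [ 0.505  -0.0149  0.2139] res 0.0022
ringB [ 0.4894 -0.1028  0.2136] res 0.0024
L 0.5191793006523063 centre [ 0.49859099 -0.03864734  0.22      ] yaw of rail y 80.03921762259225 [0.17297406 0.98492638]
joint [0.5167 0.069  0.225 ] along 0.10916091749890464 across -0.000735072152402593
plate [ 0.4784 -0.1501  0.225 ] along -0.11329496387599948 across -0.0005552305841776818
rA [ 0.5036 -0.0165  0.213 ] along 0.022652878195854535 across 0.0011137667309940851
rB [ 0.488  -0.1046  0.213 ] along -0.06684005343404215 across 0.0009378616700991979
[[ 0.904  0.428 -0.001]
 [ 0.428 -0.904  0.002]
 [ 0.    -0.002 -1.   ]]
```

Triangulated heights agree with the text: rings about 0.214, post tops about 0.214–0.216. The bay middle is at about -22 mm along the bar, the joint sleeve at +109 mm and the plate sleeve at -113 mm. First I'll raise the tool and turn it square to the bar.

Call:
jog_arm([
  [[0,0,-0.3,0,0,-0.98,1],[0,0,-0.3,0,0,-0.98,1],[0,0,-0.3,0,0,-0.98,1],[0,0,-0.3,0,0,-0.98,1],[0,0,-0.3,0,0,-0.98,1],[0,0,-0.3,0,0,-0.98,1],[0,0,-0.3,0,0,-0.98,1],[0,0,-0.3,0,0,-0.98,1],[0,0,-0.2,0,0,-0.1,1],[0,0,0,0,0,0,1]],
])

```text
time: 0.93
tcp_pos: [0.2461, -0.5205, 0.3369]
ee_rot: [0.767, 0.641, -0.001, 0.001]
contact_force: [0.9, 1.0, 1.0]
opening: 1.0
grip_force: 0.0
```

Call:
jog_arm([
  [[0.5,0.1,0,0,0,0,1],[0.9,0.24,0,0,0,0,1],[0.9,0.24,0,0,0,0,1],[0.9,0.24,0,0,0,0,1],[0.9,0.24,0,0,0,0,1],[0.9,0.24,0,0,0,0,1],[0.9,0.24,0,0,0,0,1],[0.9,0.24,0,0,0,0,1],[0.9,0.24,0,0,0,0,1],[0.9,0.24,0,0,0,0,1],[0.9,0.24,0,0,0,0,1],[0.5,0.1,0,0,0,0,1]],
])

```text
time: 1.93
tcp_pos: [0.419, -0.1406, 0.3345]
ee_rot: [0.767, 0.642, 0.001, -0.001]
contact_force: [-0.5, -0.8, 0.3]
opening: 1.001
grip_force: 0.0
```

Call:
jog_arm([
  [[0.8,0.2,0,0,0,0,1],[0.8,0.2,0,0,0,0,1],[0.8,0.2,0,0,0,0,1],[0.8,0.2,0,0,0,0,1],[0.8,0.2,0,0,0,0,1],[0.8,0.2,0,0,0,0,1],[0.5,0.2,0,0,0,0,1],[0.2,0.1,0,0,0,0,1],[0,0,0,0,0,0,1],[0,0,0,0,0,0,1],[0,0,0,0,0,0,1]],
])

```text
time: 2.85
tcp_pos: [0.5153, 0.0607, 0.335]
ee_rot: [0.767, 0.641, -0.001, 0.0]
contact_force: [-0.5, -0.5, -0.6]
opening: 1.004
grip_force: 0.0
```

```bash
python3 - <<'E'
from station import robot, eyes
import cv2,pickle
o=robot.get_obs();print(o["tcp_pos"],o["ee_rot"],o["joint_positions"].round(2))
s=eyes.snapshot("wrist");pickle.dump(s,open("w1.pkl","wb"));cv2.imwrite("pics/w1.png",s["image"][:,:,::-1]);print(s["world_to_cam"])
E
```

```text
[0.51531693 0.06065665 0.33496312] [ 7.67168417e-01  6.41445254e-01 -7.78328819e-04  9.41814076e-06] [-0.02  0.15  1.42 -0.    1.57  0.16]
[[ 0.98428606 -0.1765784  -0.00100645 -0.49646741]
 [-0.16726369 -0.93416059  0.31522507  0.06870141]
 [-0.05660212 -0.3101033  -0.94901641  0.52693345]
 [ 0.          0.          0.          1.        ]]
```

View pics/w1.png

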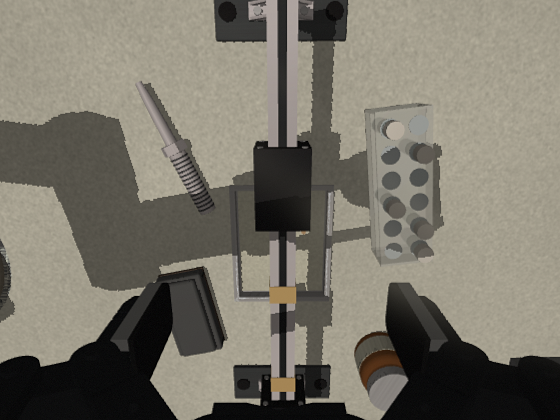

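The wrist view shows the joint sleeve's top face at columns 255–311 and rows about 147–231, the bar running along column 283, and ring A at (283,295). Now I'll measure from this view.

```bash
python3 - <<'E'
import pickle;from h import *
s=pickle.load(open("w1.pkl","rb"));t=pickle.load(open("v0.pkl","rb"))["top"]
g=s["image"].max(2)
print("row190",g[190,250:318]);print("col265",g[138:152,262],g[222:238,262])
c=np.array([.4986,-.0386]);v=np.array([.173,.985]);u=np.array([v[1],-v[0]])
for n,p,z in [("L",(254.5,189),.225),("R",(311,189),.225),("bot",(283,231),.225),("top",(283,148),.225),("ringA",(283,295),.215),("barfarL",(271,60),.215),("barfarR",(297,60),.215)]:
    X=plane(s,p,z);r=X[:2]-c;print(n,X.round(4),"along",(r@v).round(4),"across",(r@u).round(4))
print("tri sleeve",tri(s,(283,189.5),t,(243,212)))
print("tri ring",tri(s,(283,295),t,(294.5,219.3)))
E
```

```text
row190 [75 76 75 80 41 31 32 33 32 34 33 32 34 34 33 35 35 32 36 34 35 36 35 35
 35 35 36 35 35 35 36 36 36 36 36 37 37 38 38 37 38 39 38 39 40 40 40 39
 39 40 40 40 40 42 41 41 41 43 42 41 37 75 79 78 79 80 80 80]
col265 [167 161 126  65  25  21  23  21  48  78  41  36  40  41] [ 8 12 12 12 12  9 14  9 13 52 89 87 86 87 87 85]
L [0.5012 0.0764 0.225 ] along 0.1137 across -0.0174
R [0.54   0.0694 0.225 ] along 0.1135 across 0.0221
bot [0.5153 0.0419 0.225 ] along 0.0821 across 0.0025
top [0.5257 0.101  0.225 ] along 0.1422 across 0.0025
ringA [ 0.5052 -0.0161  0.215 ] along 0.0233 across 0.0026
barfarL [0.5277 0.1573 0.215 ] along 0.198 across -0.0052
barfarR [0.5444 0.1543 0.215 ] along 0.1979 across 0.0118
tri sleeve (array([0.5192947 , 0.0697349 , 0.21291465]), np.float64(0.0010599393618978463))
tri ring (array([ 0.50433487, -0.01711161,  0.21277004]), np.float64(0.0007479565217905034))
```

Call:
jog_arm([
  [[0.26,0.04,0,0,0,0,1],[0,0,0.4,0,0,0,1],[0,0,0.6,0,0,0,1],[0,0,0.6,0,0,0,1],[0,0,0.6,0,0,0,1],[0,0,0.6,0,0,0,1],[0,0,0.5,0,0,0,1],[0,0,0.3,0,0,0,1],[0,0,0.1,0,0,0,1],[0,0,0,0,0,0,1],[0,0,0,0,0,0,1],[0,0,0,0,0,0,1]],
])

```text
time: 3.9
tcp_pos: [0.5203, 0.0717, 0.1886]
ee_rot: [0.767, 0.642, 0.001, 0.001]
contact_force: [-0.1, 0.6, 0.7]
opening: 0.998
grip_force: 0.0
```

Call:
jog_arm([
  [[0,0,0,0,0,0,0.6],[0,0,0,0,0,0,0.6],[0,0,0,0,0,0,0.6],[0,0,0,0,0,0,0.6],[0,0,0,0,0,0,0.55],[0,0,0,0,0,0,0.55],[0,0,0,0,0,0,0.52],[0,0,0,0,0,0,0.52]],
], force=20)

```text
time: 4.57
tcp_pos: [0.5194, 0.0718, 0.1872]
ee_rot: [0.767, 0.642, -0.0, 0.0]
contact_force: [0.3, 1.0, -0.6]
opening: 0.52
grip_force: 0.0
```

Call:
jog_arm([
  [[0,0,0,0,0,0,0.5],[0,0,0,0,0,0,0.5],[0,0,0,0,0,0,0.49],[0,0,0,0,0,0,0.49],[0,0,0,0,0,0,0.48],[0,0,0,0,0,0,0.48]],
])

```text
time: 5.07
tcp_pos: [0.5194, 0.0718, 0.1873]
ee_rot: [0.767, 0.642, -0.0, 0.0]
contact_force: [-0.8, -1.0, -0.1]
opening: 0.484
grip_force: 0.0
```

Call:
jog_arm([
  [[0,0,0,0,0,0,0.47],[0,0,0,0,0,0,0.46],[0,0,0,0,0,0,0.45],[0,0,0,0,0,0,0.44],[0,0,0,0,0,0,0.43],[0,0,0,0,0,0,0.42],[0,0,0,0,0,0,0.42]],
])

```text
time: 5.65
tcp_pos: [0.5196, 0.0718, 0.1874]
ee_rot: [0.767, 0.642, 0.0, 0.0]
contact_force: [0.8, 0.1, -0.0]
opening: 0.465
grip_force: 20.9
```

Call:
jog_arm([
  [[0.05,0,0,0,0,0,0.4],[0.15,0,0,0,0,0,0.4],[0.25,0,0,0,0,0,0.4],[0.25,0,0,0,0,0,0.4],[0.25,0,0,0,0,0,0.4],[0.25,0,0,0,0,0,0.4],[0.25,0,0,0,0,0,0.4],[0.25,0,0,0,0,0,0.4],[0.25,0,0,0,0,0,0.4],[0.2,0,0,0,0,0,0.4],[0.1,0,0,0,0,0,0.4],[0.05,0,0,0,0,0,0.4]],
])

```text
time: 6.65
tcp_pos: [0.5356, 0.1629, 0.1874]
ee_rot: [0.766, 0.643, -0.0, 0.0]
contact_force: [-1.5, -4.7, 4.5]
opening: 0.466
grip_force: 21.5
```

Call:
jog_arm([
  [[0,0,0,0,0,0,0.4],[0,0,0,0,0,0,0.4],[0,0,0,0,0,0,0.4]],
])

```text
time: 6.9
tcp_pos: [0.5357, 0.1631, 0.1874]
ee_rot: [0.767, 0.642, 0.001, -0.0]
contact_force: [-0.2, 0.8, 3.7]
opening: 0.465
grip_force: 21.4
```

```bash
python3 - <<'E'
from station import robot, eyes
import cv2,pickle,numpy as np
o=robot.get_obs();print(o["tcp_pos"],o["contact_force"]);r=o["tcp_pos"][:2]-[.4986,-.0386];print(r@[.173,.985],r@[.985,-.173])
a=eyes.snapshot("scene")["image"];b=eyes.snapshot("wrist")["image"]
cv2.imwrite("pics/c1.png",cv2.resize(np.hstack([a[60:260,180:400],b[0:200,150:400]]),None,fx=1.7,fy=1.7)[:,:,::-1])
E
```

```text
[0.53567752 0.16309612 0.1874152 ] [-0.21217353  0.81914541  3.71340382]
0.2050850890201131 0.001627928271746997
```

View pics/c1.png

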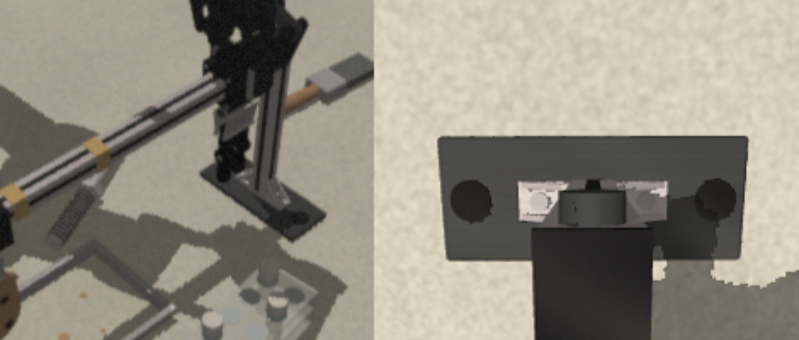

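The scene crop shows the gripped sleeve close to the post. The wrist crop shows the sleeve's far edge at about (600,228), with the post cap just behind it. The gap should be about 15 mm, so I'll creep in and watch the force.

Call:
jog_arm([
  [[0.05,0,0,0,0,0,0.4],[0.05,0,0,0,0,0,0.4],[0.05,0,0,0,0,0,0.4],[0.05,0,0,0,0,0,0.4],[0.05,0,0,0,0,0,0.4],[0.03,0,0,0,0,0,0.4],[0,0,0,0,0,0,0.4],[0,0,0,0,0,0,0.4]],
])

```text
time: 7.67
tcp_pos: [0.5374, 0.1722, 0.1874]
ee_rot: [0.767, 0.642, -0.001, 0.001]
contact_force: [-0.8, -4.3, 4.9]
opening: 0.467
grip_force: 21.5
```

Call:
jog_arm([
  [[0.025,0,0,0,0,0,0.4],[0.025,0,0,0,0,0,0.4],[0,0,0,0,0,0,0.4],[0,0,0,0,0,0,0.4]],
])

```text
time: 8.0
tcp_pos: [0.5377, 0.174, 0.1874]
ee_rot: [0.767, 0.642, -0.001, 0.001]
contact_force: [-1.3, -4.2, 4.6]
opening: 0.467
grip_force: 21.5
```

Call:
jog_arm([
  [[0.025,0,0,0,0,0,0.4],[0.025,0,0,0,0,0,0.4],[0,0,0,0,0,0,0.4]],
])

```text
time: 8.25
tcp_pos: [0.5381, 0.1759, 0.1874]
ee_rot: [0.767, 0.642, -0.001, 0.001]
contact_force: [-1.1, -4.1, 5.8]
opening: 0.467
grip_force: 21.5
```

Call:
jog_arm([
  [[0.025,0,0,0,0,0,0.4],[0.025,0,0,0,0,0,0.4],[0,0,0,0,0,0,0.4]],
])

```text
time: 8.5
tcp_pos: [0.5384, 0.1779, 0.1874]
ee_rot: [0.767, 0.642, -0.001, 0.001]
contact_force: [-0.2, -3.8, 5.2]
opening: 0.466
grip_force: 21.5
```

Call:
jog_arm([
  [[0.025,0,0,0,0,0,0.4],[0,0,0,0,0,0,0.4]],
])

```text
time: 8.67
tcp_pos: [0.5386, 0.1788, 0.1874]
ee_rot: [0.767, 0.642, -0.001, 0.001]
contact_force: [-0.9, -5.3, 6.0]
opening: 0.469
grip_force: 21.5
```

Call:
jog_arm([
  [[0.025,0,0,0,0,0,0.4],[0,0,0,0,0,0,0.4]],
])

```text
time: 8.83
tcp_pos: [0.5388, 0.1798, 0.1874]
ee_rot: [0.767, 0.642, -0.001, 0.001]
contact_force: [-1.8, -3.8, 6.1]
opening: 0.466
grip_force: 21.5
```

Call:
jog_arm([
  [[0.025,0,0,0,0,0,0.4],[0,0,0,0,0,0,0.4]],
])

```text
time: 9.0
tcp_pos: [0.5389, 0.1803, 0.1874]
ee_rot: [0.767, 0.642, -0.001, 0.001]
contact_force: [-1.0, -5.6, 5.9]
opening: 0.471
grip_force: 21.6
```

Call:
jog_arm([
  [[0.025,0,0,0,0,0,0.4],[0,0,0,0,0,0,0.4]],
])

```text
time: 9.17
tcp_pos: [0.5389, 0.1803, 0.1875]
ee_rot: [0.767, 0.642, -0.002, 0.002]
contact_force: [-1.5, -8.1, 7.2]
opening: 0.465
grip_force: 21.7
```

```bash
python3 - <<'E'
from station import robot, eyes
import cv2,pickle,numpy as np
o=robot.get_obs();print(o["tcp_pos"],o["contact_force"])
a=eyes.snapshot("top")["image"];b=eyes.snapshot("wrist")["image"]
cv2.imwrite("pics/c2.png",cv2.resize(np.hstack([a[150:300,130:280],b[80:230,190:370]]),None,fx=2.4,fy=2.4)[:,:,::-1])
E
```

```text
[0.53885151 0.18028287 0.18748946] [-1.46525216 -8.12498213  7.21776917]
```

View pics/c2.png

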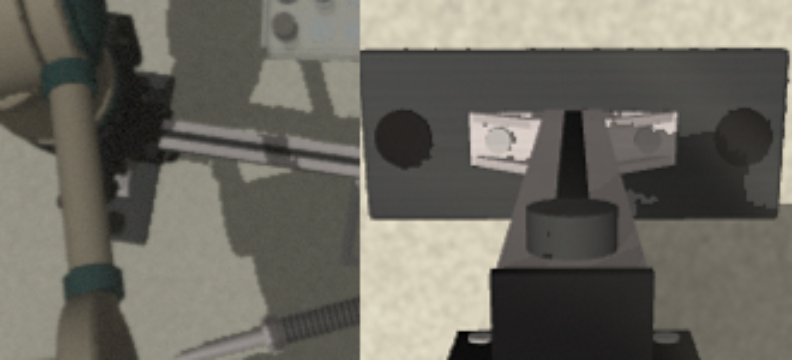

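The TCP has stopped advancing and the force is rising to 8 N. In the picture the sleeve's edge at (572,268) meets the post, so it is seated. I'll open and lift.

Call:
jog_arm([
  [[0,0,0,0,0,0,0.6],[0,0,0,0,0,0,0.8],[0,0,0,0,0,0,0.9],[0,0,0,0,0,0,0.9],[0,0,0,0,0,0,0.9],[0,0,-0.4,0,0,0,0.9],[0,0,-0.6,0,0,0,1],[0,0,-0.6,0,0,0,1],[0,0,-0.6,0,0,0,1],[0,0,-0.6,0,0,0,1],[0,0,-0.6,0,0,0,1],[0,0,-0.3,0,0,0,1]],
])

```text
time: 10.27
tcp_pos: [0.5401, 0.1837, 0.3385]
ee_rot: [0.766, 0.642, 0.002, 0.001]
contact_force: [0.3, 0.1, 0.5]
opening: 0.998
grip_force: 0.0
```

Call:
jog_arm([
  [[-0.5,0,0,0,0,0,1],[-0.8,0,0,0,0,0,1],[-0.8,0,0,0,0,0,1],[-0.8,0,0,0,0,0,1],[-0.8,0,0,0,0,0,1],[-0.8,0,0,0,0,0,1],[-0.8,0,0,0,0,0,1],[-0.8,0,0,0,0,0,1],[-0.8,0,0,0,0,0,1],[-0.8,0,0,0,0,0,1],[-0.6,0,0,0,0,0,1],[-0.2,0,0,0,0,0,1]],
])

```text
time: 11.27
tcp_pos: [0.479, -0.1545, 0.335]
ee_rot: [0.768, 0.641, -0.001, 0.0]
contact_force: [-0.2, 0.4, -0.1]
opening: 0.998
grip_force: 0.0
```

Call:
jog_arm([
  [[0,0,0,0,0,0,1],[0,0,0,0,0,0,1],[0,0,0,0,0,0,1]],
])

```text
time: 11.52
tcp_pos: [0.4799, -0.1502, 0.3353]
ee_rot: [0.766, 0.643, 0.0, -0.0]
contact_force: [-0.6, 0.4, -1.1]
opening: 1.004
grip_force: 0.0
```

```bash
python3 - <<'E'
from station import robot, eyes
from h import *
o=robot.get_obs();c=np.array([.4986,-.0386]);v=np.array([.173,.985]);u=np.array([v[1],-v[0]])
r=o["tcp_pos"][:2]-c;print("tcp",o["tcp_pos"],r@v,r@u)
t=eyes.snapshot("top");s=eyes.snapshot("wrist")
a=t["image"];b=s["image"];cv2.imwrite("pics/w2.png",b[:,:,::-1])
import pickle;pickle.dump((t,s),open("w2.pkl","wb"))
k=np.zeros(a.shape[:2],np.uint8);k[180:260,140:480]=a[180:260,140:480].max(2)<55
k=cv2.morphologyEx(k,cv2.MORPH_OPEN,np.ones((7,7)));print([(x[0],x[1]) for x in blobs(k,60)])
E
```

```text
tcp [ 0.47985377 -0.1501549   0.33527658] -0.11312467609747841 0.0008339615276974275
[(array([178.4, 200.5]), [150, 182, 51, 36, 1172]), (array([391.1, 242.7]), [381, 229, 27, 31, 467]), (array([176.9, 242.9]), [173, 239, 9, 9, 78]), (array([463.1, 244.4]), [457, 239, 13, 12, 148])]
```

View pics/w2.png

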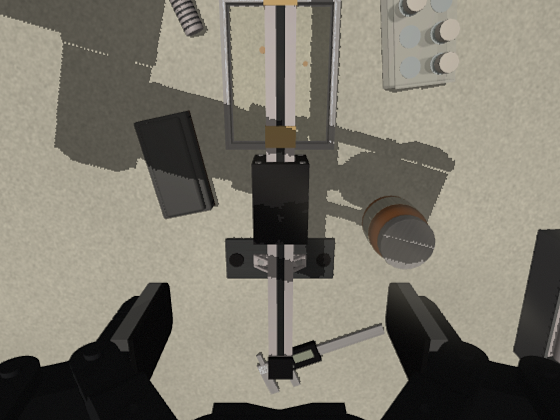

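The wrist view shows the plate sleeve's top face at columns 252–309 and rows about 163–244, ring B at (281,137) and ring A at (281,2). In the top view the joint sleeve's mask now merges with the post.

```bash
python3 - <<'E'
import pickle;from h import *
t,s=pickle.load(open("w2.pkl","rb"));g=s["image"].max(2)
print(g[205,246:258],g[205,302:316],g[156:170,260],g[236:252,260])
c=np.array([.4986,-.0386]);v=np.array([.173,.985]);u=np.array([v[1],-v[0]])
hsv=cv2.cvtColor(s["image"],cv2.COLOR_RGB2HSV);m=np.zeros(g.shape,bool);m[100:160,255:310]=1
bl=blobs(m&(hsv[...,0]>10)&(hsv[...,0]<30)&(hsv[...,1]>100),30);print(bl)
for n,p,z in [("L",(252.5,205),.225),("R",(309,205),.225),("bot",(280.5,244),.225),("top",(280.5,163.5),.225),("ringB",bl[0][0],.215)]:
    r=plane(s,p,z)[:2]-c;print(n,"along",(r@v).round(4),"across",(r@u).round(4))
E
```

```text
[172 170 173 171 170 180  95  31  14  11  14  11] [33 34 35 34 35 33 55 94 99 99 95 92 91 90] [41 21 22 23 23 46 78 62 30 39 39 38 38 38] [12 13 13 13 14 11 15 24 35 55 54 54 54 55 54 56]
[(array([280. , 136.2]), [265, 126, 31, 22, 659])]
L along -0.1117 across -0.0174
R along -0.1117 across 0.0227
bot along -0.1417 across 0.0025
top along -0.0819 across 0.0024
ringB along -0.0647 across 0.0021
```

Call:
jog_arm([
  [[0.03,0.02,0,0,0,0,1],[0,0,0.4,0,0,0,1],[0,0,0.6,0,0,0,1],[0,0,0.6,0,0,0,1],[0,0,0.6,0,0,0,1],[0,0,0.6,0,0,0,1],[0,0,0.5,0,0,0,1],[0,0,0.3,0,0,0,1],[0,0,0.1,0,0,0,1],[0,0,0,0,0,0,1],[0,0,0,0,0,0,1],[0,0,0,0,0,0,1]],
])

```text
time: 12.62
tcp_pos: [0.4816, -0.1506, 0.1885]
ee_rot: [0.766, 0.642, 0.001, 0.001]
contact_force: [-0.1, -0.1, 0.2]
opening: 1.002
grip_force: 0.0
```

Call:
jog_arm([
  [[0,0,0,0,0,0,0.6],[0,0,0,0,0,0,0.6],[0,0,0,0,0,0,0.6],[0,0,0,0,0,0,0.6],[0,0,0,0,0,0,0.55],[0,0,0,0,0,0,0.55],[0,0,0,0,0,0,0.52],[0,0,0,0,0,0,0.5]],
])

```text
time: 13.28
tcp_pos: [0.4806, -0.1505, 0.1873]
ee_rot: [0.767, 0.642, -0.0, 0.0]
contact_force: [0.2, 0.6, -0.4]
opening: 0.499
grip_force: 0.0
```

Call:
jog_arm([
  [[0,0,0,0,0,0,0.49],[0,0,0,0,0,0,0.48],[0,0,0,0,0,0,0.47],[0,0,0,0,0,0,0.46],[0,0,0,0,0,0,0.45],[0,0,0,0,0,0,0.44],[0,0,0,0,0,0,0.43],[0,0,0,0,0,0,0.42],[0,0,0,0,0,0,0.42]],
])

```text
time: 14.03
tcp_pos: [0.4808, -0.1505, 0.1874]
ee_rot: [0.767, 0.642, 0.0, 0.0]
contact_force: [0.4, -0.8, 0.8]
opening: 0.464
grip_force: 20.9
```

Call:
jog_arm([
  [[0.05,0,0,0,0,0,0.4],[0.15,0,0,0,0,0,0.4],[0.25,0,0,0,0,0,0.4],[0.25,0,0,0,0,0,0.4],[0.25,0,0,0,0,0,0.4],[0.25,0,0,0,0,0,0.4],[0.25,0,0,0,0,0,0.4],[0.25,0,0,0,0,0,0.4],[0.25,0,0,0,0,0,0.4],[0.15,0,0,0,0,0,0.4],[0.1,0,0,0,0,0,0.4],[0.05,0,0,0,0,0,0.4]],
])

```text
time: 15.03
tcp_pos: [0.4965, -0.0613, 0.1874]
ee_rot: [0.766, 0.642, -0.0, 0.0]
contact_force: [-1.2, -2.5, 3.2]
opening: 0.461
grip_force: 21.1
```

Call:
jog_arm([
  [[0.02,0,0,0,0,0,0.4],[0,0,0,0,0,0,0.4],[0,0,0,0,0,0,0.4]],
])

```text
time: 15.28
tcp_pos: [0.4966, -0.0609, 0.1874]
ee_rot: [0.767, 0.642, 0.0, -0.0]
contact_force: [-0.4, -0.2, 2.9]
opening: 0.465
grip_force: 21.2
```

```bash
python3 - <<'E'
from station import robot, eyes
import cv2,numpy as np
o=robot.get_obs();r=o["tcp_pos"][:2]-[.4986,-.0386];print(r@[.173,.985],o["contact_force"])
a=eyes.snapshot("scene")["image"];b=eyes.snapshot("wrist")["image"];d=eyes.snapshot("top")["image"]
cv2.imwrite("pics/c3.png",np.vstack([cv2.resize(np.hstack([a[90:240,110:300],d[150:300,260:400]]),None,fx=2,fy=2),cv2.resize(b[80:320,180:400],(660,300))])[:,:,::-1])
E
```

```text
-0.02230642080209408 [-0.43735933 -0.15357356  2.89461908]
```

View pics/c3.png

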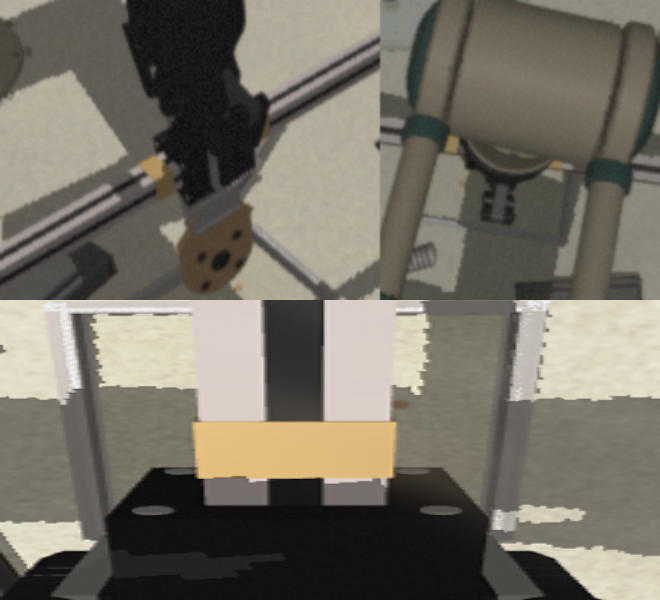

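The crops show ring A whole with a bare strip of bar between it and the sleeve (about (295,490)), and ring B whole at (157,173) in the scene view. I'll open, lift, and check from above.

Call:
jog_arm([
  [[0,0,0,0,0,0,0.6],[0,0,0,0,0,0,0.8],[0,0,0,0,0,0,0.9],[0,0,0,0,0,0,0.9],[0,0,0,0,0,0,0.9],[0,0,-0.4,0,0,0,0.9],[0,0,-0.6,0,0,0,1],[0,0,-0.6,0,0,0,1],[0,0,-0.6,0,0,0,1],[0,0,-0.6,0,0,0,1],[0,0,-0.6,0,0,0,1],[0,0,-0.3,0,0,0,1]],
])

```text
time: 16.43
tcp_pos: [0.4975, -0.0612, 0.3384]
ee_rot: [0.767, 0.642, 0.001, 0.002]
contact_force: [-0.5, -0.0, 0.5]
opening: 1.001
grip_force: 0.0
```

Call:
jog_arm([
  [[-0.6,0,0,0,0,0,1],[-0.8,0,0,0,0,0,1],[-0.8,0,0,0,0,0,1],[-0.8,0,0,0,0,0,1],[-0.8,0,0,0,0,0,1],[-0.8,0,0,0,0,0,1],[-0.8,0,0,0,0,0,1],[-0.8,0,0,0,0,0,1],[-0.4,0,0,0,0,0,1],[0,0,0,0,0,0,1],[0,0,0,0,0,0,1],[0,0,0,0,0,0,1]],
])

```text
time: 17.43
tcp_pos: [0.4504, -0.3198, 0.3352]
ee_rot: [0.766, 0.642, 0.0, -0.001]
contact_force: [-0.4, -0.5, 0.4]
opening: 1.001
grip_force: 0.0
```

```bash
python3 - <<'E'
from station import robot, eyes
import cv2,numpy as np
print(robot.get_obs()["tcp_pos"])
a=eyes.snapshot("scene")["image"];d=eyes.snapshot("top")["image"]
cv2.imwrite("pics/f.png",np.hstack([cv2.resize(a[60:300,60:380],(440,330)),cv2.resize(d[170:290,150:280],(360,330))])[:,:,::-1])
cv2.imwrite("pics/f2.png",cv2.resize(d[170:290,140:380],(800,400),interpolation=cv2.INTER_CUBIC)[:,:,::-1])
E
```

```text
[ 0.45042468 -0.31980438  0.33522261]
```

View pics/f.png

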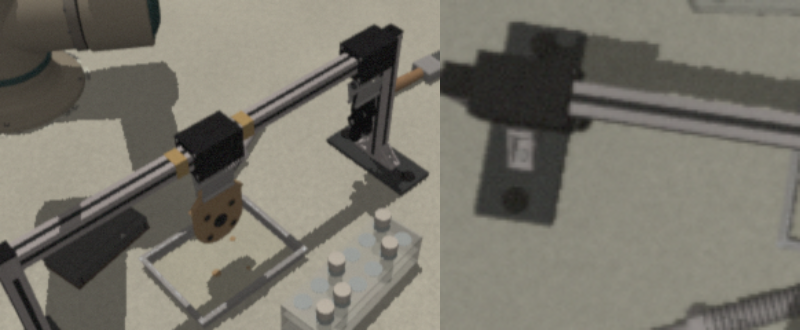

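View pics/f2.png

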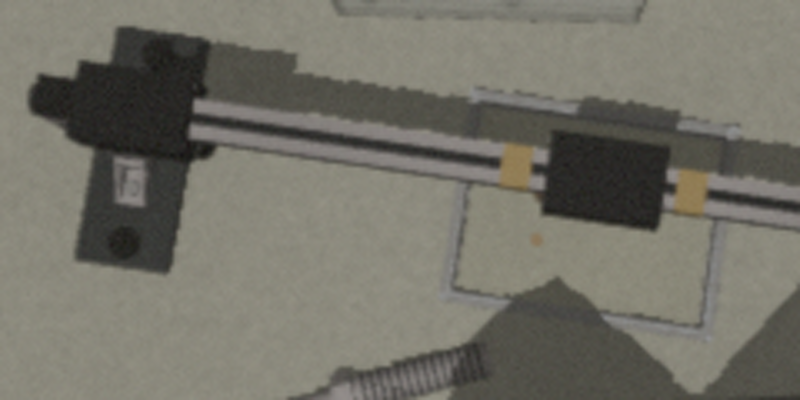

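The joint sleeve, about (130,108), sits against the post. The plate sleeve, about (605,180), lies between the two rings at (517,166) and (691,190), with bare bar showing on both sides.

```bash
python3 -c "
from station import job
print(job.hand_in())"
```

```text
the job is handed in; nothing more can be done
None
```

The job is handed in at about 17.5 s: the finger-joint hanger was slid first and sits against its own post, the ankle-plate sleeve is parked between the two tape rings over the tray covering neither, and I saw no sign of the hung parts or bystanders being touched.

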